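Fit the keyed output shaft into a worm gearmotor and hold it home against the wave spring

ROBOT

A 6-joint arm with a two-finger parallel gripper is mounted at the origin on the work surface. World frame = base frame: x ahead of the robot, y to its left, z up, the work surface at z = 0. Lengths are in mm, angles in rad, forces in N, time in s.
With the tool pointing down it reaches from about 250 to 850 mm from the base axis. Payload 12.5 kg.
Tool frame: the origin (TCP) lies midway between the tips of the shut fingers; the grasp point (between the pads) lies r.grasp_offset behind it (r.grasp_offset is the distance from the TCP to the grasp point, in mm); z points along the fingers, y is the direction in which the jaws open and shut (so a half turn about z gives the same grasp; the last joint's range is limited). The gripper opens to 93 mm and grips with 3 to 60 N. Pads are 15 mm wide; open, the fingers measure 128 mm over their backs; the gripper's body (75 mm by 188 mm) begins 65 mm behind the grasp point.
Start: joints at [-1.21, 0.351, 1.652, -0, 1.139, -0.085], TCP at [237.165, -496.223, 218.633] pointing down, gripper open.
Joint ranges: [-2.75, 2.75], [-0.79, 2.1], [0.01, 2.65], [-1.57, 4.71], [0.07, 3.14], [-2.87, 2.87]. Speed limits (rad/s): [2.22, 2.22, 2.79, 3.14, 3.14, 3.14].

INTERFACE

Orientations are given as a unit quaternion [x, y, z, w].
In Python, from workcell import r gives the robot as it stands.
- The arm moves only by the shell command python3 -m creep 'ROWS' [OPENING]. ROWS is JSON, a list of rows, each a list of 4 numbers: the shift along the tool's x, y, z in cm, then the turn about the tool's z in rad. In form: [[x, y, z, roll], ...]. A call has 1 to 20 rows; each row is the pose to reach, as a shift and turn from the pose measured when the call began, along the tool's axes at that moment; what a row does not reach only later rows make up. A row lasts 1/12 s, in which the tool goes at most 41.7 mm and 7.16 degrees, less where a joint would pass 70% of its speed; a pose out of reach is approached as far as the arm can. A call with a gripper value outside its range is refused whole. OPENING is the finger opening in cm, from 0 to 9.3, set as the call begins (- or left out, the last holds). The fingers move at their own pace and stop on an object; the grip force is fixed at half the most. Time passes only in rows, so rows that repeat a pose let the fingers close. It gives the time, the measured TCP pose, the force and the opening at its end, in the units of the state.
- r.get_obs(): the state, without advancing time (a new reading comes with each control period).
- r.camera(name): name is "side" or "top"; returns a dict with "pixels" (420x560x3 uint8, red, green, blue), "z_map" (420x560 float32, mm along the optical axis (not along the pixel's ray), 0 where there is no reading), "fx", "fy", "cx", "cy" (pixels), "k1" (the pictures are not rectified: a ray, as slopes to the right and down, at radius r is drawn at 1 + k1 r^2 times it, then the intrinsics apply), "position" and "orientation" of the camera in the world. Camera axes: x right, y down, z forward; pixel columns grow to the right and rows downward; lengths in mm; the calibration is good to about 2 mm. A picture is of the moment at which its call begins.
- r.close_job(): hands the job in, once; it reports no verdict.
Trained networks look in a picture, given as the dict that the camera call returned (one of the last four; its "shot" number tells which), for a name from the list of things; names that differ only in an ending like _2 or _b are one class to them, and where a whole thing is asked for, a point or a joint stands for the part that bears it (a point fixed in the world has none). Each returns a list of dicts, best first, with "conf" (0 to 1); they miss things now and then, are a little off and sometimes report something else, mostly with a low value. They report only what shows in the picture. A call takes as long as a camera call.
- r.cut_out(picture, target): "region" (420x560 bool, what is visible of it) and "point" ([row, column] in pixels, amid what is visible of it).
The state is a dict: "time": time; "joints": joint angles; "qvel": joint speeds; "effort": joint torques, N m; "eef_pos": TCP position; "tool_rot": TCP orientation; "wrist_force": force on the tool from outside, world axes, zero at the start; "ft_torque": the same for the moment, N m; "finger_gap": finger opening in mm.
Only numpy, scipy, OpenCV 4.12 (cv2) and the standard library are available. Lean on these libraries where they do the work, as an engineer would, in place of code of your own. Each camera call takes 0.05 s, during which the arm holds its last target.

TASK

Fit the output shaft to the laminator's gearmotor on the repair bench: lift the shaft with the keys out of the wooden stand, push its lower end down into the gearmotor's hollow hub, turning it until the key slips into the keyway, and keep pushing until the collar has pressed the wave spring on the hub flat. Finish while still holding the shaft pressed down like that, upright, as for a colleague who now tightens the hub's grub screw; do not let go of it, and leave the plain shaft and the other things on the bench where they are.

Things in the scene. Friction and masses are not known exactly. Their poses are not given: they have to be found in the camera images.
- shaft_mid (a point): Keyed steel shaft, loose, 0.33 kg, 112 mm long, upright in a hole of the stand. Point on its axis, mid-height of the 20 mm upper journal (24 mm up and down from here); z up, x to the side of both keys. 38 mm collar 24 to 32 mm below. Dark upper key, 6 mm wide, 3 mm proud, from 9 mm below to 20 mm above: grip the journal on the two sides at right angles to x.
- shaft_nose (a point): Centre of the keyed shaft's lower end face, 88 mm below shaft_mid; same axes. The lower end is 20 mm in diameter and 56 mm long up to the collar's underside. Its first 15 mm are a plain pilot; from 15 to 48 mm above the nose runs the lower key, 6 mm wide, 3 mm proud on the +x side, its lowest 3 mm narrowed to 3.5 mm.
- plain_mid (a point): Bystander: a second steel shaft of the same sizes but without keys, in the stand's other hole. Point on its axis, mid-height of its upper journal. Not to be used or disturbed.
- stand: Wooden block, fixed, 150 mm along its x, 66 mm wide, 66 mm high, origin under its centre. Two upright through holes of 30 mm diameter at x = -38 and +38 mm; in each a shaft stands loosely, its collar on the block's top. Which hole has the keyed shaft varies.
- hub_face (a point): Centre of the flat upper face of the gearmotor's hollow hub, 72 mm above the bench, on the axis of its upright bore; z up, x along the motor towards its end. Hub 37 mm across, bore 21 mm (1 mm clearance), 63 mm deep, oiled, with a keyway 7.4 mm wide down its whole length that shows from above as a notch reaching 14 mm from the axis.
- gearmotor: Worm gearmotor, fixed; origin on the bench under the hub's axis, axes as hub_face. Its worm locks the hub: turn the shaft, not the hub. The keyway points anywhere within 0.35 rad of x either way: see or feel for it. The key rests on the face with shaft_nose 15 mm deep until within about 0.05 rad of the keyway. Housing 92 mm square and motor lie below the hub face.
- spring (a joint): Compression (m) of the wave spring round the bore on the hub face (28 to 35 mm diameter, 6 mm high): 0 free, 0.004 flat (2 mm high). It yields from 2 N, is flat at 10 N and springs back when let go. The collar meets it with shaft_nose 50 mm below the hub face and has it flat at 54 mm. The shaft's weight alone presses it under 1 mm; rubbing in the bore can add some newtons to the push.
- driver: Bystander: screwdriver with grey handle, about 170 mm long, lying on the mat between the stand and the gearmotor.
- squeeze: Bystander: white squeeze bottle, 38 mm diameter, 98 mm tall, standing; origin under its centre.
- dish: Bystander: round aluminium dish with two circlips, 66 mm diameter, 16 mm high; origin under its centre.

How it is judged (in metres and radians):
On the way, in this order (a step that is already met when the one before it is completed fails the run):
1. the keyed shaft has been lifted out of the stand (height (world z) of shaft_mid above 0.158 m), for 0.1 s.
2. the key has slipped into the keyway: at least 8 mm of it is in the hub (z of shaft_mid in the frame of hub_face below 0.065 m and horizontal distance between shaft_mid and hub_face below 0.006 m and angle between shaft_mid's own z axis and vertical below 0.1 rad), for 0.1 s.
At the end, for the whole second after the job is handed in: Keyed shaft in the hub, key in the keyway, upright within 0.06 rad, within 3 mm of the hub axis; its collar keeps the wave spring pressed by over 2.8 of 4 mm (shaft_mid under 36.5 mm above the hub face); the fingers still bear on it with over 3 N, all through the last second (value of joint spring above 0.0028 m and z of shaft_mid in the frame of hub_face below 0.0365 m and horizontal distance between shaft_mid and hub_face below 0.003 m and angle between shaft_mid's own z axis and vertical below 0.06 rad and contact force between the fingers and shaft above 3 N); the arm keeps its last pose, push and grip.
It fails at once if the plain shaft is disturbed (moved more than 20 mm) (distance of plain_mid from where it was at the start of the episode above 0.02 m).
It fails at once if a bystander on the bench is moved more than 30 mm (distance of any of driver, squeeze, dish from where it was at the start of the episode above 0.03 m).
It also fails if it takes over 58 s, if anything falls off the work surface, if the arm or the gripper's body presses on something with over 40 N, if the wrist force passes 120 N, or if a joint passes its speed limit or range.

## Working session

There is one attempt and no reset: what is moved stays moved. The work goes in short steps, Python scripts to look and compute and a shell command to move; the robot and the scene stay as the last step left them, time stands still between calls to the robot, and variables do not carry over. Pictures are saved under pics/ and viewed, and the job is handed in when it is done.

```bash
ls; mkdir -p pics; cat > h.py <<'E'
import numpy as np, cv2, pickle
from scipy.spatial.transform import Rotation as R
from workcell import r
def snap(name,fn):
    p=r.camera(name); cv2.imwrite('pics/'+fn,cv2.cvtColor(p['pixels'],cv2.COLOR_RGB2BGR)); return p
def K(p): return np.array([[p['fx'],0,p['cx']],[0,p['fy'],p['cy']],[0,0,1.]])
def D(p): return np.array([p['k1'],0,0,0,0.])
def rays(p,rc):
    rc=np.atleast_2d(rc).astype(float)
    u=cv2.undistortPoints(rc[:,None,::-1].copy(),K(p),D(p))[:,0]
    d=np.c_[u,np.ones(len(u))]
    return np.array(p['position']),R.from_quat(p['orientation']).apply(d)
def atz(p,rc,z):
    o,d=rays(p,rc); return o+d*((z-o[2])/d[:,2])[:,None]
def cloud(p,mask):
    rc=np.argwhere(mask&(p['z_map']>0)); o,d=rays(p,rc)
    return o+d*p['z_map'][rc[:,0],rc[:,1]][:,None],rc
def proj(p,X):
    X=np.atleast_2d(X)
    q=R.from_quat(p['orientation']).inv().apply(X-np.array(p['position']))
    return cv2.projectPoints(q,np.zeros(3),np.zeros(3),K(p),D(p))[0][:,0,::-1]
E
python3 - <<'E'
from h import *
print(r.get_obs(), r.grasp_offset)
for n in ['top','side']:
    p=snap(n,n+'0.png'); print(n,p['fx'],p['k1'],p['position'],p['orientation'])
    for t in ['shaft_mid','plain_mid','stand','gearmotor','spring','driver','squeeze','dish']:
        for c in r.cut_out(p,t)[:3]:
            m=c['region']; P,_=cloud(p,m)
            print(t,round(c['conf'],2),np.round(c['point']),m.sum(),np.round(np.median(P,0)) if len(P) else None)
E
```

```text
pics
{'time': 0.0, 'joints': array([-1.20959697e+00,  3.51262458e-01,  1.65238065e+00,  9.54224357e-06,
        1.13911240e+00, -8.46302487e-02]), 'qvel': array([-1.21052889e-03, -9.86704376e-04,  1.28420798e-03,  3.13384071e-04,
       -5.20370215e-05,  1.26620226e-03]), 'effort': array([ 1.53253910e-03, -4.97327650e+01, -2.85254484e+01,  7.00217346e-02,
        2.56469491e-02, -9.58606574e-05]), 'eef_pos': array([ 237.05745869, -495.92630657,  218.10358166]), 'tool_rot': array([ 9.75257485e-01,  2.21071256e-01, -7.58556814e-05, -5.76475452e-04]), 'wrist_force': array([ 0.38486567, -0.57288632,  0.18682229]), 'ft_torque': array([ 0.04351732, -0.01273049,  0.06495473]), 'finger_gap': 92.48749862477068} 18.8
top 468.1142625652525 -0.1613445314651898 [447.74470522  -1.07507957 971.55390311] [ 0.70855697 -0.70092037  0.05462122 -0.0606151 ]
shaft_mid 0.66 [260. 185.] 315 [500. 187.  77.]
plain_mid 0.51 [225. 184.] 316 [572. 193.  78.]
plain_mid 0.31 [259. 380.] 6024 [ 516. -190.   54.]
stand 0.73 [244. 191.] 2386 [537. 183.  67.]
gearmotor 0.94 [259. 383.] 6008 [ 516. -190.   54.]
gearm
[... 178 characters left out ...]

squeeze 0.62 [216. 282.] 334 [601.   7.  60.]
side 387.04811414272206 -0.003766286456102552 [ 251.87359296 -343.63007643  527.79716929] [ 0.84204115 -0.34587622  0.15260322 -0.38477084]
shaft_mid 0.58 [188. 175.] 446 [497. 182.  86.]
shaft_mid 0.36 [232. 284.] 691 [600.  -5.  48.]
shaft_mid 0.29 [206. 319.] 648 [726.  23.   5.]
plain_mid 0.74 [173. 204.] 388 [572. 188.  88.]
stand 0.79 [202. 191.] 3211 [525. 164.  51.]
gearmotor 0.8 [362. 344.] 12117 [ 485. -212.   52.]
spring 0.61 [231. 284.] 656 [599.  -5.  45.]
spring 0.6 [331. 352.] 113 [ 505. -228.   77.]
driver 0.86 [293. 201.] 839 [427.   8.  22.]
squeeze 0.56 [232. 283.] 723 [600.  -4.  46.]
dish 0.7 [204. 316.] 665 [726.  23.   5.]
```

```bash
python3 - <<'E'
import cv2,numpy as np
a=cv2.imread('pics/top0.png'); b=cv2.imread('pics/side0.png')
cv2.imwrite('pics/t_st.png',np.hstack([cv2.resize(a[190:310,130:240],None,fx=3.6,fy=3.6,interpolation=2),cv2.resize(a[200:320,320:430],None,fx=3.6,fy=3.6,interpolation=2)]))
cv2.imwrite('pics/s_st.png',np.hstack([cv2.resize(b[130:260,130:240],None,fx=3.6,fy=3.6,interpolation=2),cv2.resize(b[270:400,300:410],None,fx=3.6,fy=3.6,interpolation=2)]))
E
```

```text
(no output)
```

View pics/top0.png

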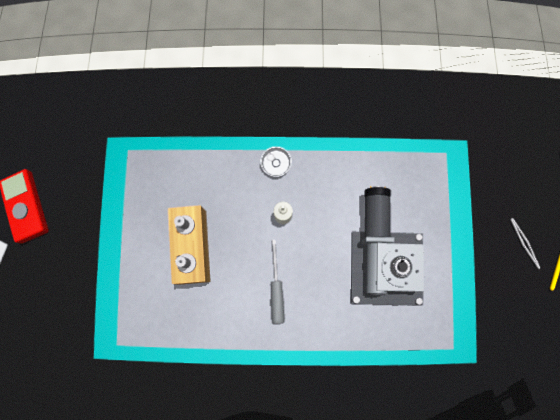

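View pics/side0.png

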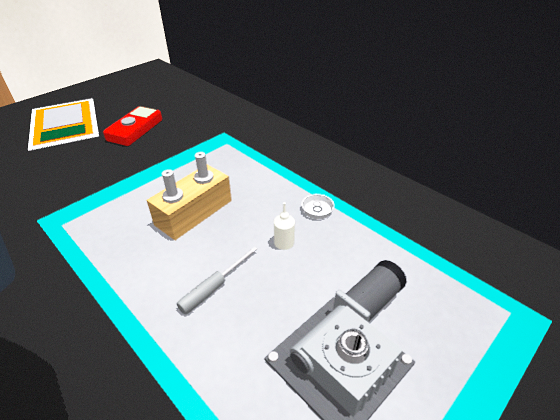

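View pics/t_st.png

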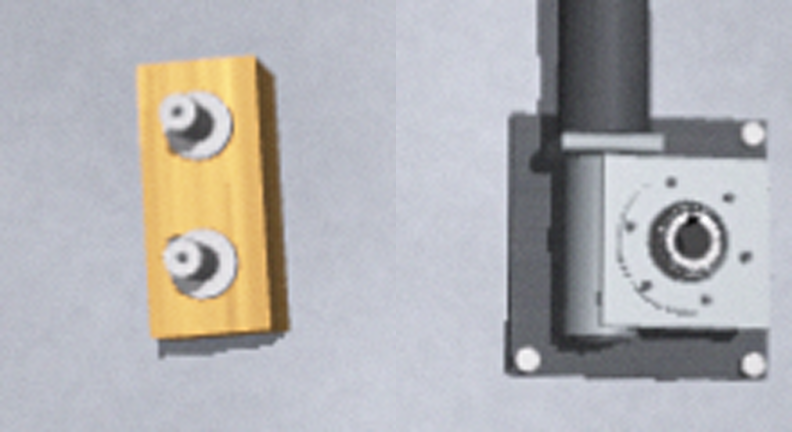

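View pics/s_st.png

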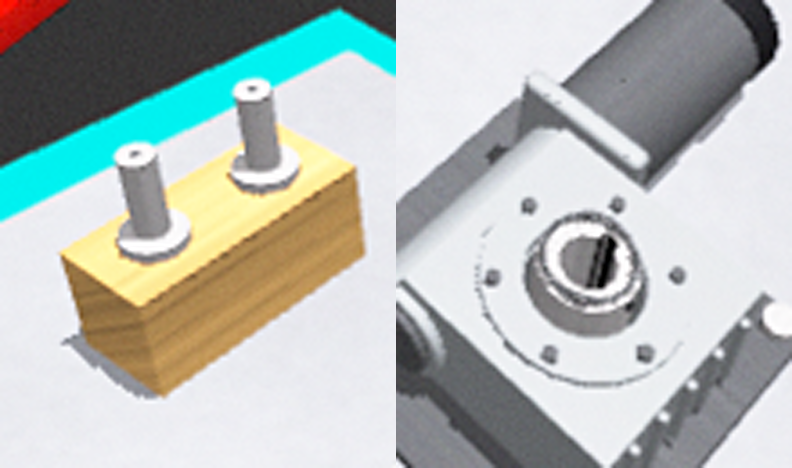

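```bash
python3 - <<'E'
import cv2,numpy as np
a=cv2.imread('pics/top0.png'); b=cv2.imread('pics/side0.png')
f=lambda i,r,c:cv2.resize(i[r:r+40,c:c+40],(390,290),interpolation=cv2.INTER_CUBIC)
cv2.imwrite('pics/z.png',np.vstack([np.hstack([f(a,205,162),f(a,244,162)]),np.hstack([f(b,148,184),f(b,166,152)])]))
E
```

```text
(no output)
```

View pics/z.png

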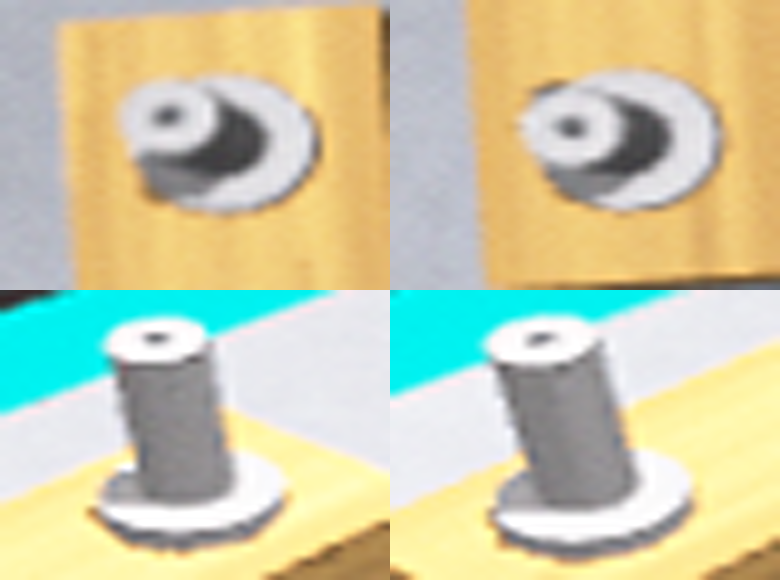

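```bash
cat >> h.py <<'E'
def cyl(c,z0,z1,rad,n=72):
    t=np.linspace(0,2*np.pi,n); 
    return [np.c_[c[0]+rad*np.cos(t),c[1]+rad*np.sin(t),np.full(n,z)] for z in (z0,z1)]
def ov(p,polys,box,s,fn,cols=None):
    r0,c0,hh,ww=box
    im=cv2.cvtColor(p['pixels'],cv2.COLOR_RGB2BGR)[r0:r0+hh,c0:c0+ww]
    im=cv2.resize(im,None,fx=s,fy=s,interpolation=cv2.INTER_CUBIC)
    for i,P in enumerate(polys):
        q=proj(p,P); q=np.c_[(q[:,1]-c0+.5)*s-.5,(q[:,0]-r0+.5)*s-.5]
        cv2.polylines(im,[np.round(q*16).astype(int)[:,None]],False,(cols or [(0,0,255)]*99)[i],1,cv2.LINE_AA,4)
    cv2.imwrite('pics/'+fn,im); return im
E
python3 - <<'E'
from h import *
for n in ['top','side']:
    p=r.camera(n); pickle.dump(p,open(n+'.pkl','wb'))
    if n=='top':
      q=R.from_quat(r.get_obs()['tool_rot']).as_matrix(); print(np.round(q,3))
    for t in ['shaft_mid','plain_mid']:
        c=r.cut_out(p,t)[0]; P,rc=cloud(p,c['region'])
        top=P[P[:,2]>115]; print(n,t,len(top),np.round(top.mean(0),1),np.round(np.percentile(P[:,2],[2,98])), 'collar',np.round(P[(P[:,2]>68)&(P[:,2]<80)].mean(0),1))
    c=[c for c in r.cut_out(p,'gearmotor') if c['conf']>.7][0]
    P,rc=cloud(p,c['region']); m=P[:,2]>69; Q=P[m]; Q=Q[np.linalg.norm(Q[:,:2]-np.median(Q[:,:2],0),axis=1)<40]
    print(n,'hub',len(Q),np.round(Q.mean(0),1),np.round((Q.max(0)+Q.min(0))/2,1),np.round(Q.max(0)-Q.min(0)))
    c=[c for c in r.cut_out(p,'stand') if c['conf']>.5][0]
    P,rc=cloud(p,c['region']);Q=P[(P[:,2]>62)&(P[:,2]<70)]
    print(n,'stand',cv2.minAreaRect(Q[:,:2].astype(np.float32)), np.median(Q[:,2]))
E
```

```text
[[ 0.902  0.431  0.   ]
 [ 0.431 -0.902 -0.   ]
 [-0.     0.    -1.   ]]Traceback (most recent call last):
  File "<stdin>", line 7, in <module>
IndexError: list index out of range
```

```bash
python3 - <<'E'
from h import *
p=r.camera('side'); pickle.dump(p,open('side.pkl','wb'))
for n in ['top','side']:
    p=pickle.load(open(n+'.pkl','rb'))
    P,rc=cloud(p,np.ones((420,560),bool))
    def near(c,rad,z0,z1): 
        m=(np.linalg.norm(P[:,:2]-c,axis=1)<rad)&(P[:,2]>z0)&(P[:,2]<z1); return P[m]
    for nm,c in [('keyed',(500,185)),('plain',(572,190))]:
        t=near(c,30,116,128); k=near(c,30,70,79)
        print(n,nm,len(t),np.round(t.mean(0),1),'collar',len(k),np.round(k.mean(0),1),(k.min(0)+k.max(0))/2)
    t=near((505,-228),40,68,82); print('hub',len(t),t.mean(0).round(1),((t.min(0)+t.max(0))/2).round(1),(t.max(0)-t.min(0)).round(1))
E
```

```text
top keyed 93 [500.9 191.7 122.7] collar 185 [499.5 186.9  74.7] [499.49822864 190.02775534  74.36329292]
top plain 96 [574.2 197.6 122.6] collar 157 [572.5 192.9  74.6] [571.50245191 195.37914109  74.33116765]
hub 214 [ 497.2 -224.6   74.4] [ 506.4 -216.9   74.9] [54.7 51.  13.8]
side keyed 87 [500.1 187.2 120.9] collar 163 [498.8 182.9  73.9] [501.07803709 188.24617577  74.42018008]
side plain 78 [575.2 192.8 120.7] collar 140 [572.6 189.   74. ] [575.67555271 194.07767877  74.51951871]
hub 513 [ 497.5 -228.5   73.7] [ 498.3 -228.9   74.1] [36.5 36.7 12.1]
```

```bash
python3 - <<'E'
from h import *
p=pickle.load(open('top.pkl','rb')); s_=pickle.load(open('side.pkl','rb'))
def key(c,a,r0,r1,w,z0,z1):
    x=np.array([np.cos(a),np.sin(a),0]);y=np.array([-x[1],x[0],0]);c=np.r_[c,0]
    f=lambda rr,ww,z:c+x*rr+y*ww+[0,0,z]
    return [np.array([f(r0,-w,z),f(r1,-w,z),f(r1,w,z),f(r0,w,z)]) for z in (z0,z1)]
from itertools import chain
C=np.array([501,191.5]);ims=[]
for a in (0.0,.35,.7):
    ims.append(ov(p,cyl(C,74,122,10)+cyl(C,66,74,19)+key(C,a,10,13,3,89,118),(240,162,42,42),9,'x.png',[(0,0,255)]*4+[(0,255,0)]*2)[:, :264+100])
ims=[i[:,:260] for i in ims]
cv2.imwrite('pics/k1.png',np.hstack(ims))
H=np.array([497.5,-225.5]);a=ov(p,cyl(H,72,72,18.5)[:1]+cyl(H,78,78,17.5)[:1]+key(H,0,10,14,3.7,72,72)[:1]+cyl(H,72,72,10.5)[:1],(246,380,42,42),9,'x.png')
H=np.array([498,-228.]);b=ov(s_,cyl(H,72,72,18.5)[:1]+cyl(H,78,78,17.5)[:1]+key(H,0,10,14,3.7,72,72)[:1]+cyl(H,72,72,10.5)[:1],(320,330,42,42),9,'x.png')
h=np.hstack([a,b]); cv2.imwrite('pics/k2.png',h)
a0=ov(p,[],(246,380,42,42),9,'x.png');b0=ov(s_,[],(320,330,42,42),9,'x.png');cv2.imwrite('pics/k3.png',np.hstack([a0,b0]))
E
```

```text
(no output)
```

View pics/k1.png

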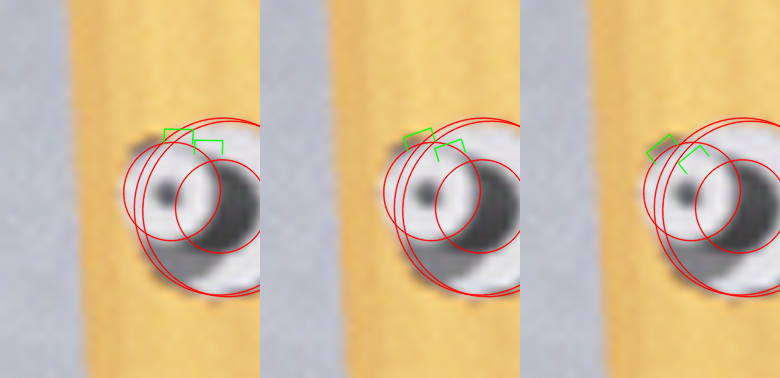

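View pics/k2.png

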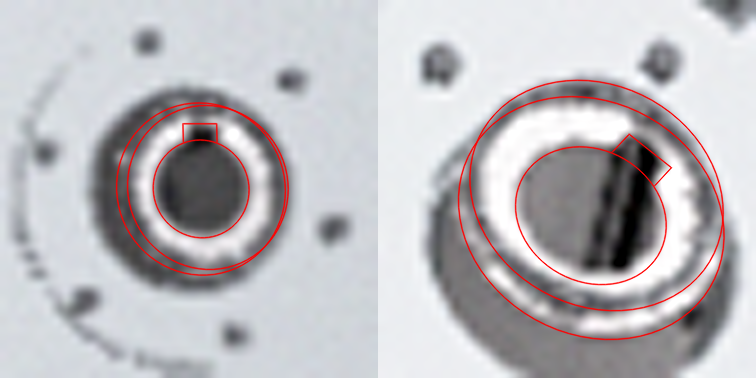

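View pics/k3.png

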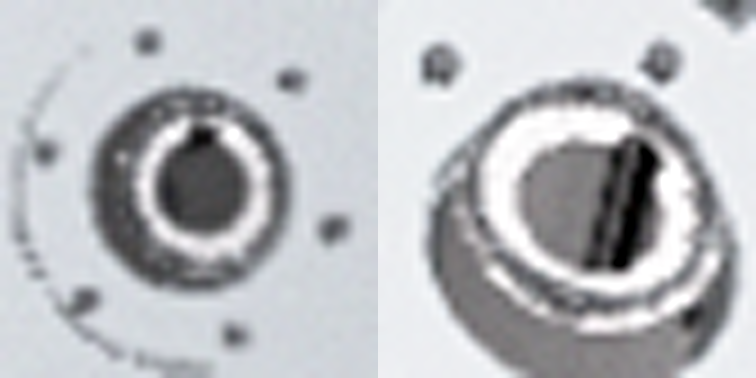

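```bash
python3 -m creep '[[53.3,-50.5,0,-0.25],[53.3,-50.5,0,-0.25],[53.3,-50.5,0,-0.25],[53.3,-50.5,0,-0.25],[53.3,-50.5,0,-0.25],[53.3,-50.5,0,-0.25],[53.3,-50.5,0,-0.25],[53.3,-50.5,0,-0.25],[53.3,-50.5,0,-0.25],[53.3,-50.5,0,-0.25],[53.3,-50.5,0,-0.25],[53.3,-50.5,0,-0.25],[53.3,-50.5,0,-0.25],[53.3,-50.5,0,-0.25],[53.3,-50.5,0,-0.25],[53.3,-50.5,0,-0.25],[53.3,-50.5,0,-0.25],[53.3,-50.5,0,-0.25],[53.3,-50.5,0,-0.25],[53.3,-50.5,0,-0.25]]' 9.3
cat >> h.py <<'E'
def st():
    o=r.get_obs(); M=R.from_quat(o['tool_rot']).as_matrix()
    print('t',round(o['time'],2),'p',o['eef_pos'].round(1),'yaw',round(np.arctan2(M[1,0],M[0,0]),3),'z',M[:,2].round(3),'F',o['wrist_force'].round(1),'T',o['ft_torque'].round(2),'gap',round(o['finger_gap'],1),'j',o['joints'].round(2)); return o,M
def rel(W):
    o,M=st(); print('rows cm',(M.T@(np.array(W)-o['eef_pos'])/10).round(2))
E
python3 -c "
from h import *
rel([500.5,190,88])"
```

```text
time: 2.72
eef_pos: [500.2, 190.1, 218.3]
tool_rot: [0.94, 0.342, -0.0, 0.0]
wrist_force: [-0.3, -0.6, 0.1]
finger_gap: 92.7
t 2.72 p [500.2 190.1 218.3] yaw 0.698 z [-0.001 -0.    -1.   ] F [-0.3 -0.6  0.1] T [-0.04  0.02  0.01] gap 92.7 j [ 0.28  0.32  1.69 -0.    1.13  1.15]
rows cm [ 0.02  0.03 13.03]
```

```bash
python3 -m creep '[[0,0,3,0],[0,0,6,0],[0,0,8.5,0],[0,0,8.5,0],[0,0,8.5,0],[0,0,8.5,0]]'
python3 - <<'E'
from h import *
p=snap('side','s1.png');t=snap('top','t1.png');st()
a=ov(p,[],(100,130,100,100),4,'x.png');b=ov(t,[],(200,120,100,100),4,'x.png');cv2.imwrite('pics/z1.png',np.hstack([a,b]))
E
```

```text
time: 3.22
eef_pos: [500.9, 189.7, 134.9]
tool_rot: [0.94, 0.342, 0.001, 0.0]
wrist_force: [0.2, 0.0, 0.3]
finger_gap: 92.8
t 3.32 p [501. 190. 135.] yaw 0.697 z [ 0.002  0.    -1.   ] F [-0.4  0.6 -0.4] T [ 0.05  0.04 -0.03] gap 92.8 j [ 0.28  0.43  1.77 -0.    0.94  1.15]
```

View pics/z1.png

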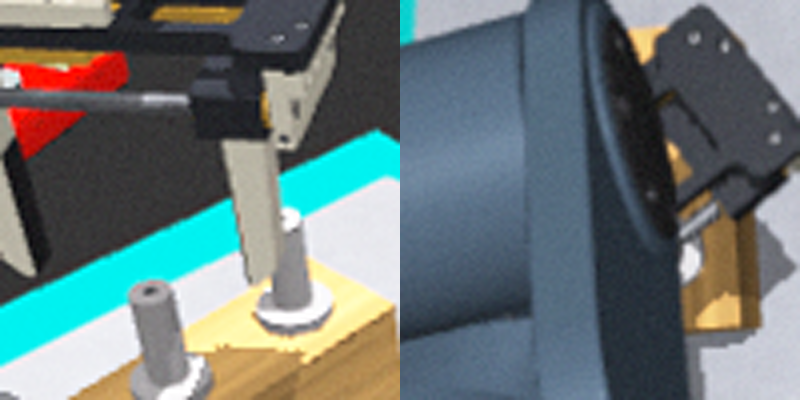

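```bash
python3 -m creep '[[0,0,2,0],[0,0,4,0],[0,0,5.1,0],[0,0,5.1,0],[0,0,5.1,0],[0,0,5.1,0]]'; python3 -m creep '[[0,0,0,0],[0,0,0,0],[0,0,0,0],[0,0,0,0],[0,0,0,0],[0,0,0,0],[0,0,0,0],[0,0,0,0],[0,0,0,0],[0,0,0,0],[0,0,0,0],[0,0,0,0]]' 1.5
python3 - <<'E'
from h import *
p=snap('side','s2.png');st()
a=ov(p,[],(130,130,100,100),6,'z2.png')
E
```

```text
time: 3.82
eef_pos: [501.8, 190.2, 85.2]
tool_rot: [0.94, 0.342, 0.002, 0.0]
wrist_force: [0.1, 0.0, 0.7]
finger_gap: 93.3
time: 4.82
eef_pos: [501.7, 190.3, 85.2]
tool_rot: [0.94, 0.342, 0.002, 0.0]
wrist_force: [-0.7, 0.5, 0.1]
finger_gap: 19.5
t 4.87 p [501.7 190.3  85.2] yaw 0.697 z [ 0.003  0.001 -1.   ] F [-1.3  1.7  0.6] T [0.22 0.19 0.03] gap 19.5 j [0.28 0.5  1.8  0.   0.84 1.15]
```

View pics/z2.png

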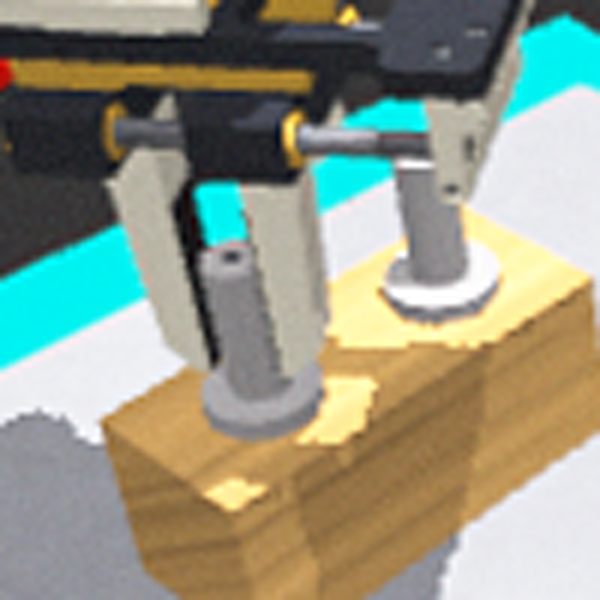

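```bash
python3 -m creep '[[0,0,-1.5,0],[0,0,-3.5,0],[0,0,-6,0],[0,0,-9,0],[0,0,-11,0],[0,0,-11,0],[0,0,-11,0],[0,0,-11,0],[0,0,-11,0]]'
python3 - <<'E'
from h import *
p=snap('side','s3.png');st()
a=ov(p,[],(90,130,100,100),6,'z3.png')
rel([498.5,-227,195])
E
```

```text
time: 5.62
eef_pos: [500.5, 189.9, 193.4]
tool_rot: [0.94, 0.342, 0.0, 0.0]
wrist_force: [0.2, -0.0, -3.4]
finger_gap: 19.4
t 5.67 p [500.6 189.9 193.6] yaw 0.697 z [ 0.001  0.    -1.   ] F [-0.  -0.1 -3.4] T [ 0.   -0.01 -0.01] gap 19.5 j [0.28 0.35 1.72 0.   1.07 1.15]
t 5.67 p [500.6 189.9 193.6] yaw 0.697 z [ 0.001  0.    -1.   ] F [-0.  -0.1 -3.4] T [ 0.   -0.01 -0.01] gap 19.5 j [0.28 0.35 1.72 0.   1.07 1.15]
rows cm [-26.94  31.82  -0.15]
```

View pics/z3.png

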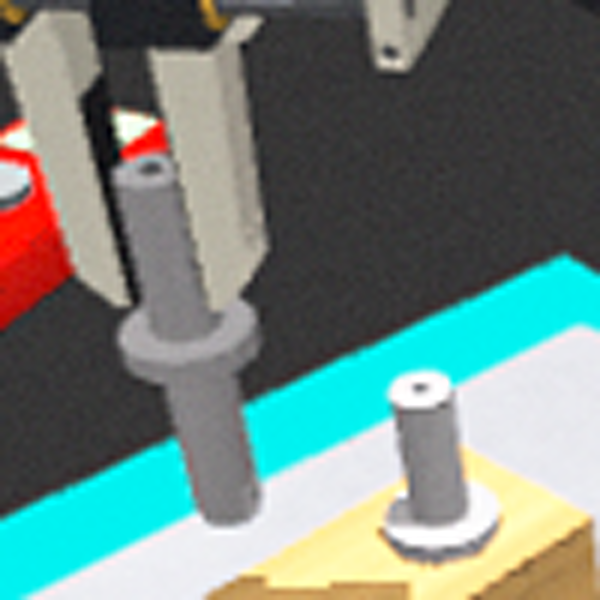

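```bash
python3 -m creep '[[-3,3.5,0,0.1],[-26.9,31.8,-0.2,0.7],[-26.9,31.8,-0.2,0.7],[-26.9,31.8,-0.2,0.7],[-26.9,31.8,-0.2,0.7],[-26.9,31.8,-0.2,0.7],[-26.9,31.8,-0.2,0.7],[-26.9,31.8,-0.2,0.7],[-26.9,31.8,-0.2,0.7],[-26.9,31.8,-0.2,0.7],[-26.9,31.8,-0.2,0.7],[-26.9,31.8,-0.2,0.7],[-26.9,31.8,-0.2,0.7],[-26.9,31.8,-0.2,0.7]]'
python3 - <<'E'
from h import *
p=snap('side','s4.png');t=snap('top','t4.png');o,M=st();pickle.dump((p,t,o),open('h4.pkl','wb'))
a=ov(p,[],(220,300,140,100),4,'x.png');b=ov(t,[],(190,340,140,100),4,'x.png');cv2.imwrite('pics/z4.png',np.hstack([a,b]))
E
```

```text
time: 6.83
eef_pos: [498.5, -225.4, 194.9]
tool_rot: [1.0, -0.001, -0.0, -0.0]
wrist_force: [-0.2, 0.1, -3.4]
finger_gap: 19.2
t 6.93 p [ 498.8 -225.4  195.3] yaw -0.001 z [ 0.     0.001 -1.   ] F [-1.   0.1 -3.4] T [ 0.01 -0.   -0.08] gap 19.2 j [-0.51  0.37  1.68  0.    1.09  1.06]
```

View pics/z4.png

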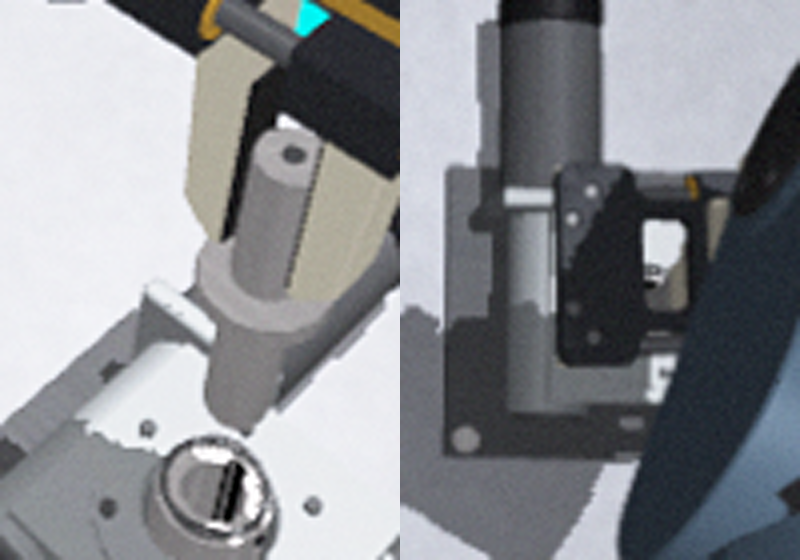

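```bash
cat > f.py <<'E'
from h import *
p,t,o=pickle.load(open('h4.pkl','rb'))
S=np.array([498.8,-225.4]); zt=195.1+12.8
def key(c,a,r0,r1,w,z0,z1):
    x=np.array([np.cos(a),np.sin(a),0]);y=np.array([-x[1],x[0],0]);c=np.r_[c,0]
    f=lambda rr,ww,z:c+x*rr+y*ww+[0,0,z]
    return [np.array([f(r0,-w,z),f(r1,-w,z),f(r1,w,z),f(r0,w,z)]) for z in (z0,z1)]
G=[(0,200,0)]*9
a=ov(p,cyl(S,zt-88,zt+24,10)+cyl(S,zt-32,zt-24,19)+key(S,0,10,13,3,zt-73,zt-40),(245,345,90,60),7,'x.png',[(0,0,255)]*4+G)
H=np.array([498,-228.])
b=ov(p,cyl(H,72,72,18.5)[:1]+cyl(H,78,78,17.5)[:1]+cyl(H,72,72,10.5)[:1]+key(H,0,10,14,3.7,72,72)[:1],(320,330,45,45),8,'x.png')
b=cv2.copyMakeBorder(b,0,a.shape[0]-b.shape[0],0,0,0)
cv2.imwrite('pics/f.png',cv2.resize(np.hstack([a,b]),None,fx=.93,fy=.93))
E
python3 f.py
```

```text
(no output)
```

View pics/f.png

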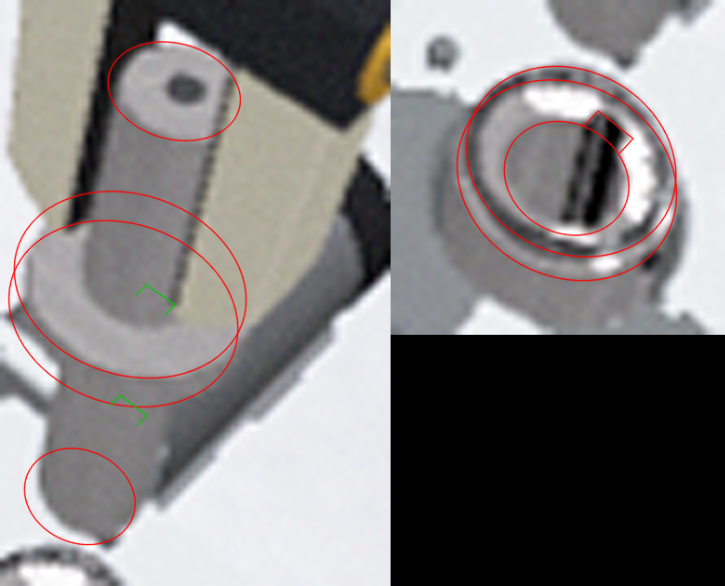

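```bash
cat > g.py <<'E'
from h import *
p,t,o=pickle.load(open('h4.pkl','rb'));zt=207.9
g=cv2.cvtColor(p['pixels'],cv2.COLOR_RGB2GRAY).astype(float)
w=g[254:264,368:379]; print(w.astype(int))
m=np.clip(125-w,0,None); rr,cc=np.mgrid[254:264,368:379]; c=[(m*rr).sum()/m.sum(),(m*cc).sum()/m.sum()]
print('hole',c,atz(p,c,zt+24).round(1))
S=pickle.load(open('side.pkl','rb'));g=cv2.cvtColor(S['pixels'],cv2.COLOR_RGB2GRAY).astype(int)
np.set_printoptions(linewidth=250); print(g[328:358,340:372])
P,rc=cloud(S,np.ones((420,560),bool)); m=(np.linalg.norm(P[:,:2]-[498,-228],axis=1)<25)&(abs(P[:,2]-72)<12)
zz=np.zeros((420,560),int); zz[rc[m][:,0],rc[m][:,1]]=P[m][:,2]; print(zz[328:358,340:372])
E
python3 g.py
```

```text
[[169 170 171 172 168 169 169 169 172 168 167]
 [171 168 174 170 163 163 172 174 172 172 174]
 [172 176 174 147 113 126 154 171 176 179 179]
 [184 177 155  83  73  75  76 112 154 173 175]
 [170 164 123  69  76  79  76  73 118 173 169]
 [175 175 145  78  76  76  69  81 125 173 161]
 [171 173 168 134 103  88  94 115 155 178 156]
 [174 171 175 175 167 159 165 179 177 180 136]
 [172 174 169 175 176 176 175 174 173 173 128]
 [170 174 169 168 170 171 169 171 172 154 110]]
hole [np.float64(258.3456495828367), np.float64(373.046483909416)] [[ 500.1 -226.7  231.9]]
[[238 236 235 234 237 237 238 237 232 233 231 215 187 198 195 211 231 236 243 227 128  74 127 211 240 237 235 236 235 236 236 236]
 [236 237 236 237 239 238 232 207 171 173 131 117 112 113 130 137 137 189 228 238 219 177 223 241 237 236 236 237 236 236 234 236]
 [237 235 238 237 233 214 166 112 121 130 112 105  73  62 118 135 103 149 145 163 210 242 242 238 237 236 235 237 236 236 237 236]
 [238 238 239 215 143 114 141 122 147 163 153 172 143 164 132 131 126 134 149 135 156 208 235 239 236 237 236 235 237 236 235 237]
 [239 239 224
[... 5664 characters left out ...]
60 60]
 [63 67 68 72 72 72 73 73 78 79 77 76 71 73 72 72 72 70 73 72 72 71 77 76 78 72 72  0  0  0 61 61]
 [62 64 68 69 70 73 72 74 74 74 78 78 77 78 78 72 73 72 73 78 75 78 77 77 73 71 69  0  0  0 62 61]
 [ 0 63 66 67 70 71 72 73 72 74 74 74 73 78 77 78 77 76 77 77 78 74 74 73 71 70 67  0  0  0 62 60]
 [ 0 61 64 64 66 68 72 72  0 73 73 76 74 74 74 75 75 75 76 74 73 72 72 72 72 70 68  0  0  0 62 61]
 [ 0 60 62 62 64 68 68 69 70 70 73 71 73 73 71 72 73 73 74 70 71 72 72 70 68 68  0  0  0  0 61 60]
 [ 0  0  0 61 63 65 66 65 68 69 70 71 74 73 72 74 71 74 72 73 70 71  0 65 68  0  0  0  0 62 63 61]
 [ 0  0  0  0 62 63 63 66 66 66 68 69 70 69 69 70 69 69 71 70 70 68 65 65 60  0  0  0  0 62 62  0]]
```

```bash
cat > g2.py <<'E'
from h import *
from scipy.optimize import least_squares
np.set_printoptions(linewidth=200,suppress=True)
for n,(cr,cc) in [('side',(342,352)),('top',(267,402))]:
    S=pickle.load(open(n+'.pkl','rb'));g=cv2.cvtColor(S['pixels'],cv2.COLOR_RGB2GRAY).astype(np.float32)
    s=8; r0,c0=cr-22,cc-22
    G=cv2.resize(g[r0:r0+44,c0:c0+44],None,fx=s,fy=s,interpolation=cv2.INTER_CUBIC)
    th=190 if n=='side' else 150
    E=[]
    for a in np.arange(0,2*np.pi,.1):
        for rad in np.arange(2,14,.1):
            y,x=cr+rad*np.sin(a),cc+rad*np.cos(a)
            v=cv2.getRectSubPix(g,(1,1),(x,y))[0,0]
            if v>th: E.append((y,x));break
    P=atz(S,np.array(E),72)[:,:2]
    f=lambda q:np.hypot(*(P-q[:2]).T)-10.5
    q=least_squares(f,P.mean(0),loss='soft_l1',f_scale=.4).x
    d=P-q; print(n,q.round(2)); print(np.c_[np.arctan2(d[:,1],d[:,0]),np.hypot(*d.T)].round(2)[np.argsort(np.arctan2(d[:,1],d[:,0]))].T)
E
python3 g2.py
```

```text
side [ 499.14 -227.33]
[[-3.1  -3.02 -2.94 -2.85 -2.76 -2.67 -2.57 -2.48 -2.38 -2.27 -2.15 -2.04 -1.92 -1.79 -1.66 -1.53 -1.39 -1.25 -1.12 -0.98 -0.85 -0.72 -0.62 -0.5  -0.4  -0.3  -0.21 -0.11  0.26  0.37  0.47  0.56
   0.64  0.73  0.81  0.89  0.99  1.08  1.17  1.27  1.36  1.46  1.56  1.66  1.76  1.86  1.96  2.06  2.16  2.25  2.34  2.44  2.52  2.61  2.69  2.77  2.86  2.94  3.02  3.1 ]
 [10.46 10.46 10.29 10.23 10.54 10.81 10.79 10.74 10.54 10.47 10.88 10.81 10.52 10.15 10.07 10.18 10.23 10.    9.84 10.11 10.2   9.82  9.93 10.23 10.96 12.8  13.86 14.36 13.1  10.91 10.3  10.1
  10.03 10.07 10.52 10.65 10.35 10.19 10.15 10.24 10.46 10.55 10.53 10.39 10.39 10.54 10.57 10.62 10.44 10.38 10.45 10.52 10.46 10.38 10.15 10.17 10.45 10.56 10.51 10.43]]
top [ 497.94 -225.65]
[[-3.09 -3.   -2.91 -2.82 -2.73 -2.64 -2.55 -2.46 -2.37 -2.27 -2.18 -2.09 -1.99 -1.9  -1.8  -1.7  -1.63 -1.52 -1.43 -1.33 -1.23 -1.13 -1.02 -0.92 -0.81 -0.7  -0.59 -0.48 -0.36 -0.24 -0.13 -0.02
   0.09  0.21  0.33  0.45  0.56  0.68  0.79  0.91  1.02  1.13  1.24  1.34  1.45  1.55  1.65  1.75  1.85  1.94  2.04  2.13  2.22  2.31  2.4   2.49  2.58  2.67  2.76  2.85  2.93  3.02  3.11]
 [10.51 10.68 10.65 10.62 10.77 10.72 10.86 10.61 10.35 10.47 10.58 10.5  10.6  10.5  10.59 10.68 10.58 10.85 10.53 10.59 10.45 10.31 10.37 10.23 10.09 10.15 10.22 10.5  11.76 13.61 13.92 21.04
  21.18 12.64 11.11 10.57 10.64 10.53 10.44 10.37 10.13 10.28 10.25 10.41 10.39 10.36 10.53 10.7  10.66 10.81 10.75 10.88 10.6  10.51 10.6  10.68 10.55 10.61 10.45 10.48 10.31 10.32 10.52]]
```

```bash
python3 -m creep '[[-0.1,0.06,1,0.05],[-0.1,0.06,2,0.05],[-0.1,0.06,3,0.05],[-0.1,0.06,3.4,0.05],[-0.1,0.06,3.4,0.05],[-0.1,0.06,3.4,0.05]]'
python3 - <<'E'
from h import *
p=snap('side','s5.png');o,M=st();pickle.dump((p,None,o),open('h5.pkl','wb'))
S=o['eef_pos'][:2]+[1.3,-1.3]; zt=o['eef_pos'][2]+12.8
b=ov(p,[],(250,320,120,80),6,'x.png')[:590]
a=ov(p,cyl(S,zt-88,zt+24,10)+cyl(S,zt-32,zt-24,19),(250,320,120,80),6,'x.png')[:590]
cv2.imwrite('pics/z5.png',np.hstack([a,b])[:, :800] if 0 else cv2.resize(np.hstack([a,b]),None,fx=.83,fy=.83))
E
```

```text
time: 7.43
eef_pos: [497.8, -225.9, 161.2]
tool_rot: [1.0, -0.025, -0.0, -0.0]
wrist_force: [-1.2, 0.6, -3.6]
finger_gap: 19.8
t 7.48 p [ 498.  -226.   161.5] yaw -0.05 z [ 0.001  0.    -1.   ] F [ 0.1 -0.3 -3.3] T [ 0.04  0.01 -0.06] gap 19.3 j [-0.51  0.41  1.72  0.    1.01  1.11]
```

View pics/z5.png

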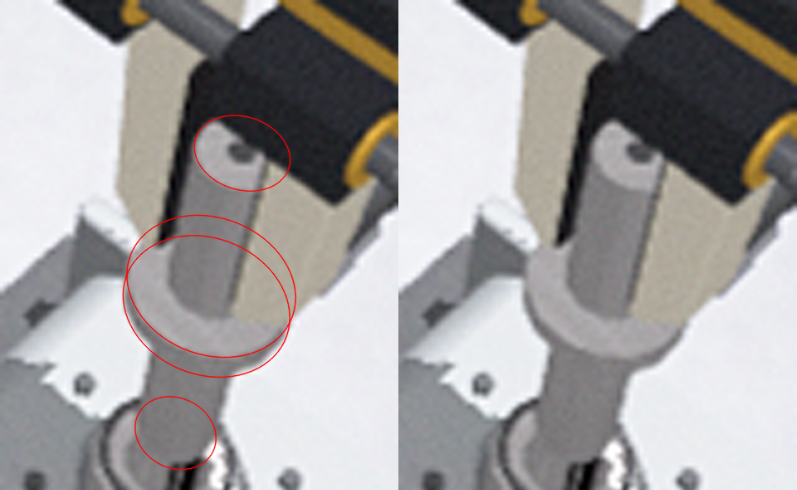

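```bash
python3 -m creep '[[0,0,0.4,0.02],[0,0,0.8,0.02],[0,0,1.2,0.02],[0,0,1.5,0.02],[0,0,1.8,0.02],[0,0,2.0,0.02],[0,0,2.0,0.02]]'
python3 -c "
from h import *
p=snap('side','s6.png');st();ov(p,[],(250,310,120,110),5,'z6.png')"
```

```text
time: 8.07
eef_pos: [497.8, -225.9, 141.0]
tool_rot: [0.999, -0.035, -0.0, -0.0]
wrist_force: [0.6, 0.4, -4.1]
finger_gap: 19.8
t 8.12 p [ 497.9 -226.   141.4] yaw -0.07 z [ 0.     0.001 -1.   ] F [-0.4 -0.8 -2.9] T [ 0.05 -0.    0.01] gap 19.9 j [-0.51  0.44  1.73  0.    0.97  1.13]
```

View pics/z6.png

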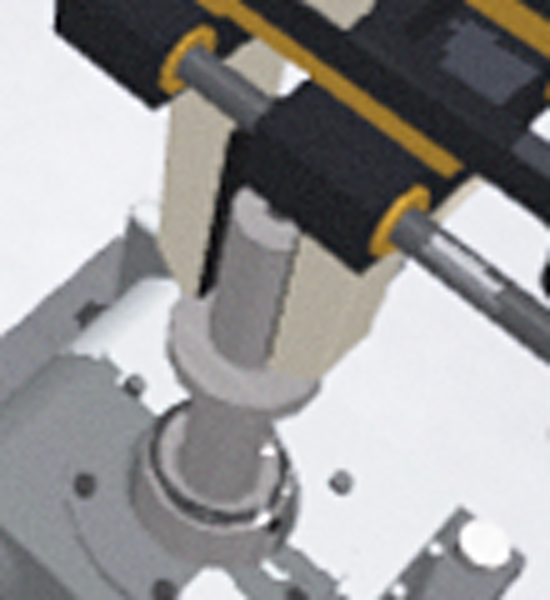

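```bash
python3 -m creep '[[0,0,0.2,0],[0,0,0.4,0],[0,0,0.6,0],[0,0,0.8,0],[0,0,0.95,0],[0,0,1.05,0],[0,0,1.05,0],[0,0,1.05,0]]'; python3 -c "
from h import *
st()"
```

```text
time: 8.78
eef_pos: [497.9, -226.0, 130.8]
tool_rot: [0.999, -0.035, 0.0, -0.0]
wrist_force: [0.4, 0.4, -3.6]
finger_gap: 19.7
t 8.78 p [ 497.9 -226.   130.8] yaw -0.07 z [ 0.     0.001 -1.   ] F [ 0.4  0.4 -3.6] T [ 0.02 -0.01 -0.  ] gap 19.7 j [-0.51  0.45  1.74  0.    0.95  1.13]
```

```bash
python3 -m creep '[[0,0,0.15,0],[0,0,0.3,0],[0,0,0.45,0],[0,0,0.5,0],[0,0,0.5,0],[0,0,0.5,0]]'; python3 -c "
from h import *
st()"
```

```text
time: 9.28
eef_pos: [497.8, -225.7, 125.6]
tool_rot: [0.999, -0.035, -0.0, -0.001]
wrist_force: [-0.6, 2.0, -4.1]
finger_gap: 19.4
t 9.28 p [ 497.8 -225.7  125.6] yaw -0.07 z [-0.     0.001 -1.   ] F [-0.6  2.  -4.1] T [ 0.66 -0.    0.02] gap 19.4 j [-0.51  0.46  1.75  0.    0.94  1.13]
```

```bash
python3 -m creep '[[0,-0.03,0.2,0],[0,-0.03,0.4,0],[0,-0.03,0.6,0],[0,-0.03,0.8,0],[0,-0.03,1.0,0],[0,-0.03,1.2,0],[0,-0.03,1.2,0],[0,-0.03,1.2,0]]'; python3 -c "
from h import *
st()"
```

```text
time: 9.95
eef_pos: [497.7, -225.4, 113.3]
tool_rot: [0.999, -0.035, -0.0, -0.001]
wrist_force: [-0.5, 0.4, -4.8]
finger_gap: 19.3
t 9.95 p [ 497.7 -225.4  113.3] yaw -0.07 z [-0.     0.001 -1.   ] F [-0.5  0.4 -4.8] T [0.1  0.06 0.05] gap 19.3 j [-0.51  0.48  1.75  0.    0.91  1.13]
```

```bash
python3 -m creep '[[0,0,0.2,0],[0,0,0.4,0],[0,0,0.6,0],[0,0,0.8,0],[0,0,1.0,0],[0,0,1.2,0],[0,0,1.4,0],[0,0,1.4,0],[0,0,1.4,0]]'; python3 -c "
from h import *
p=snap('side','s7.png');st();ov(p,[],(250,310,120,110),5,'z7.png')"
```

```text
time: 10.7
eef_pos: [497.6, -225.4, 99.0]
tool_rot: [0.999, -0.035, -0.0, -0.001]
wrist_force: [-0.1, 0.2, -4.3]
finger_gap: 19.6
t 10.75 p [ 497.6 -225.4   99.1] yaw -0.07 z [-0.001  0.001 -1.   ] F [ 0.6 -0.1 -5.1] T [0.05 0.06 0.  ] gap 19.5 j [-0.51  0.5   1.76  0.    0.88  1.13]
```

View pics/z7.png

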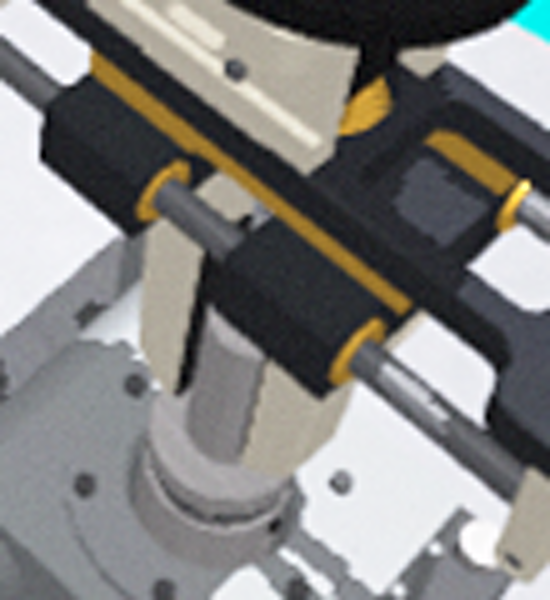

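```bash
python3 -m creep '[[0,0,0.1,0],[0,0,0.2,0],[0,0,0.3,0],[0,0,0.4,0],[0,0,0.5,0],[0,0,0.55,0],[0,0,0.55,0],[0,0,0.55,0]]'; python3 -c "
from h import *
st()"
```

```text
time: 11.42
eef_pos: [497.8, -225.4, 94.0]
tool_rot: [0.999, -0.035, -0.0, -0.001]
wrist_force: [-2.8, 1.7, 4.9]
finger_gap: 19.2
t 11.42 p [ 497.8 -225.4   94. ] yaw -0.07 z [-0.     0.001 -1.   ] F [-2.8  1.7  4.9] T [0.37 0.4  0.09] gap 19.2 j [-0.51  0.51  1.77  0.    0.87  1.13]
```

```bash
python3 -m creep '[[-0.02,-0.02,0.05,0],[-0.02,-0.02,0.1,0],[-0.02,-0.02,0.15,0],[-0.02,-0.02,0.15,0],[-0.02,-0.02,0.15,0]]'; python3 -c "
from h import *
st()"
```

```text
time: 11.83
eef_pos: [497.8, -225.4, 93.1]
tool_rot: [0.999, -0.035, 0.0, -0.0]
wrist_force: [-4.2, 2.2, 9.3]
finger_gap: 19.3
t 11.83 p [ 497.8 -225.4   93.1] yaw -0.07 z [ 0.     0.001 -1.   ] F [-4.2  2.2  9.3] T [0.33 0.7  0.01] gap 19.3 j [-0.51  0.51  1.77  0.    0.87  1.13]
```

```bash
python3 -m creep '[[-0.03,-0.02,0.06,0],[-0.03,-0.02,0.12,0],[-0.03,-0.02,0.15,0],[-0.03,-0.02,0.15,0],[-0.03,-0.02,0.15,0],[-0.03,-0.02,0.15,0]]'; python3 -c "
from h import *
st(); p=snap('side','s8.png');st();ov(p,[],(270,310,110,110),5,'z8.png')"
```

```text
time: 12.33
eef_pos: [497.9, -225.4, 93.0]
tool_rot: [0.999, -0.035, 0.001, 0.0]
wrist_force: [-5.7, 3.0, 16.7]
finger_gap: 19.9
t 12.33 p [ 497.9 -225.4   93. ] yaw -0.07 z [ 0.001 -0.    -1.   ] F [-5.7  3.  16.7] T [0.58 1.13 0.07] gap 19.9 j [-0.51  0.51  1.77  0.    0.87  1.13]
t 12.38 p [ 497.9 -225.4   93. ] yaw -0.07 z [ 0.001 -0.    -1.   ] F [-7.6  3.5 17.5] T [0.68 1.11 0.06] gap 19.6 j [-0.51  0.51  1.77  0.    0.87  1.13]
```

View pics/z8.png

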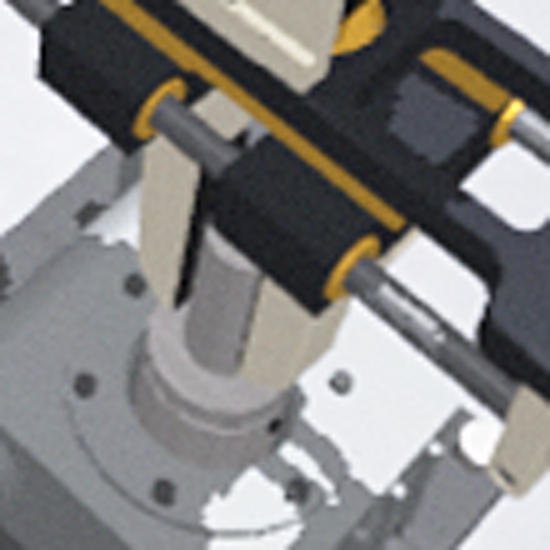

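```bash
python3 -c "
from h import *
for i in range(8): r.camera('side')
st(); print(r.close_job()); st()"
```

```text
t 12.78 p [ 497.9 -225.4   93. ] yaw -0.07 z [ 0.001 -0.    -1.   ] F [-6.1  3.7 17.7] T [0.66 1.15 0.02] gap 19.4 j [-0.51  0.51  1.77  0.    0.87  1.13]
the job is handed in; nothing more can be done
None
the job is handed in; nothing more can be done
```

I lifted the keyed shaft out of the stand and turned it so its key lined up with the keyway I measured in the pictures (about −0.04 rad). I then lowered it into the gearmotor's hub. The key slipped in without any search, and I handed the job in at 12.8 s while still holding the shaft pressed down.

**Last checks:**
- **Spring:** at the end the height stopped changing (TCP 93.0 mm; about 93.2 expected for a flat spring). Pushing harder only raised the vertical force, from 9.3 to about 17.5 N. That adds up to about 21 N on the hub with the shaft's weight, so I take the spring to be flat.
- **Steadiness:** height, force and grip held through a further 0.4 s of waiting. The gripper opening was about 19.4 mm and the tool was upright within about 0.001 rad.
- **Side load:** about 7 N of sideways force and about 1.3 N m of moment were left on the wrist.
- **Disagreement:** the two cameras placed the hub about 1 to 2 mm apart. I corrected for this by measuring the hub and the held shaft in the same side-camera picture.
- **Not checked:** spring compression was judged only from height and force. I did not look again at the plain shaft or the other items at the end, though the arm never worked close to them after lifting the shaft.

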